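Unlock a filter housing and slide it off its slanted drying peg

TASK

Take the steel filter housing off the slanted drying peg: it is held by a hidden bayonet pin, so turn it anticlockwise (seen looking down on the peg's free end), feeling for the angle at which it lets go, and slide it off the end of the peg without forcing it. Then set it down gently in the white draining dish, standing upright with its lower end down, and leave the small things lying around where they are.

Things in the scene. Friction and masses are not known exactly. Their poses are not given: they have to be found in the camera images.
- housing: Plain steel tube, 90 mm long, 44 mm outside diameter, 0.2 to 0.35 kg, thin black rubber band near its lower end. Origin: centre of the lower end; z runs along the tube to the upper end. At the start it sits on the stand's seat, threaded on the peg and locked by a bayonet. Grip it round its upper half. Its lower inner ring (8 mm thick, 21.6 mm bore) has two gaps, at its x and -x sides.
- stand: Drying stand, fixed: grey base plate 150 x 110 x 12 mm (x, y, z), origin at the centre of the underside. On it a post carries a seat disc (54 mm across) and the peg, a 19 mm round steel rod leaning 30 degrees from vertical towards the stand's -x (roughly to the robot's right). The peg's axis runs from point seat to point rod_tip. The peg does not turn.
- seat (a point): Centre of the seat disc's upper face, on the peg's axis, 55 mm above the worktop; the housing's lower end rests here. A hidden cross pin through the peg (32 x 6 x 6 mm, underside 11 mm above the seat) stops the locked housing's lower ring after it has risen 3 mm.
- rod_tip (a point): Centre of the peg's free end, 100 mm from the seat along the axis, 10 mm out of the seated housing. Turned anticlockwise, looking down on this end (positive about the housing's z), by 0.3 to 1.4 rad from its start (the angle cannot be seen), the housing's gaps come over the pin, within about 0.15 rad either way, and it slides off over this end.
- dish: White ceramic draining dish, loose, round, 76 mm across the rim and 14 mm high, inner floor 4 mm above its underside and about 58 mm across. Origin: centre of the underside, on the worktop.
- coverslip_box: Small box 30 x 38 x 16 mm lying between stand and dish, origin under its centre; to be left alone.
- forceps: Metal forceps, 120 mm long, 9 mm high, lying on the worktop, origin under its centre; to be left alone.
- lens_tissue: Flat packet 48 x 72 x 4 mm, origin under its centre; to be left alone.
- stopper: Rubber stopper, 28 mm across and 26 mm high, standing on the worktop, origin under its centre; to be left alone.

How it is judged:
By the outcome, as a careful person would: the job done as asked, in the order asked, and still so for the second after the job is handed in, with the robot touching nothing.
It also fails if it takes over 64 s, if anything falls off the work surface, if the arm or the gripper's body presses on something with over 40 N, if the wrist force passes 120 N, or if a joint passes its speed limit or range.

ROBOT

A 6-joint arm with a two-finger parallel gripper is mounted at the origin on a cart in front of the work surface, level with it; the furniture and walls round the work are solid. World frame = base frame: x ahead of the robot, y to its left, z up, the work surface at z = 0. Lengths are in m, angles in rad, forces in N, time in s.
With the tool pointing down it reaches from about 0.25 to 0.85 m from the base axis. Payload 12.5 kg.
Tool frame: the origin (TCP) lies on the centre line of the jaws, within the pads' length; the fingertips stand manip.nose_length ahead of it and the grasp point (between the pads) lies 5 mm behind it (manip.nose_length is the distance from the TCP to the fingertips, in m); z points along the fingers, y is the line along which they close (so a half turn about z gives the same grasp; the last joint's range is limited). The gripper opens to 93 mm and grips with 3 to 60 N. Pads are 15 mm wide; open, the fingers measure 128 mm over their backs; the gripper's body (75 mm by 188 mm) begins 65 mm behind the grasp point.
Start: joints at [-1.318, 0.351, 1.652, -0, 1.139, -0.085], TCP at [0.182, -0.519, 0.233] pointing down, gripper open.
Joint ranges: [-2.75, 2.75], [-0.79, 2.1], [0.01, 2.65], [-1.57, 4.71], [0.07, 3.14], [-2.87, 2.87]. Speed limits (rad/s): [2.22, 2.22, 2.79, 3.14, 3.14, 3.14].

INTERFACE

Orientations are given as a unit quaternion [x, y, z, w].
In Python, from station import manip, cam, workorder, read_state gives the robot as it stands (manip), with the cameras (cam), the readings as plain functions and the job (workorder).
- The arm moves only by the shell command python3 inch.py 'ROWS' [FORCE]. ROWS is a JSON object with one list for each field, all of the same length, 1 to 20, a row being the entries at one place: x, y, z (the shift in shares of the most that a row can go, 1 being 62.5 mm), drx, dry, drz (a rotation vector in a scale on which 1.0 is 360 degrees), finger_gap (the finger opening in m); each row shifts and turns the commanded pose from where the row before left it, along the tool's axes as they then stand; what a row does not reach is not made up. A row lasts 1/8 s, in which the tool goes at most 0.0625 m and 0.188 rad, less where a joint would pass 70% of its speed; a pose out of reach is approached as far as the arm can. The fingers move at their own pace and stop on an object; FORCE is the grip in N (left out, the last holds). Time passes only in rows, so rows that do not move let the fingers close. It prints the time, the measured TCP pose, the force, the opening and the grip force at its end. Input that does not fit is refused with a message, and nothing moves.
- read_state(): the state, without advancing time (a new reading comes with each control period).
- cam.camera(name): name is "side" or "top" or "wrist"; returns a dict with "pixels" (480x640x3 uint8, red, green, blue), "z_map" (480x640 float32, m along the optical axis (not along the pixel's ray), 0 where there is no reading), "vertical_fov" (degrees; the focal length in pixels is half the picture's height over the tangent of half this angle, whatever the lens; pixels are square), "cx", "cy" (the principal point, pixels), "world_from_camera" (4x4, takes a point from camera to world coordinates). Camera axes: x right, y down, z forward; pixel columns grow to the right and rows downward; lengths in m; the calibration is good to about 2 mm. A picture is of the moment at which its call begins.
- workorder.close_job(): hands the job in; it is judged then, once.
The state is a dict: "t": time; "joint_positions": joint angles; "joint_velocities": joint speeds; "effort": joint torques, N m; "eef_pos": TCP position; "orientation": TCP orientation; "force": force on the tool from outside, world axes, zero at the start; "moment": the same for the moment, N m; "opening": finger opening in m; "grip_force": force on a finger pad.
Only numpy, scipy, OpenCV 4.12 (cv2) and the standard library are available. Lean on these libraries where they do the work, as an engineer would, in place of code of your own. Each camera call takes 0.05 s, during which the arm holds its last target. There are 200 camera calls.

## Working session

There is one attempt and no reset: what is moved stays moved. The work goes in short steps, Python scripts to look and compute and a shell command to move; the robot and the scene stay as the last step left them, time stands still between calls to the robot, and variables do not carry over. Pictures are saved under pics/ and viewed, at most 10 in all, crops included, and the job is handed in when it is done.

```bash
ls; mkdir -p pics
python3 - <<'E'
from station import manip, cam, workorder, read_state
import cv2,numpy as np
print(manip.nose_length); s=read_state(); print(s)
for n in ["side","top"]:
    c=cam.camera(n); cv2.imwrite(f"pics/{n}0.png",c["pixels"][:,:,::-1]); np.savez(f"{n}0.npz",**c)
    print(n,c["vertical_fov"],c["cx"],c["cy"],c["world_from_camera"].round(3).tolist())
E
```

```text
inch.py
pics
station.py
0.014
{'t': 0.0, 'joint_positions': array([-1.31758297e+00,  3.51224662e-01,  1.65241716e+00, -3.57323613e-05,
        1.13906098e+00, -8.46078765e-02]), 'joint_velocities': array([-0.0011923 ,  0.00024229, -0.00068764, -0.00124277,  0.00115109,
        0.00019425]), 'effort': array([-3.99073368e-03, -4.97332013e+01, -2.85253072e+01,  6.96539367e-02,
        2.58249405e-02, -1.04467408e-04]), 'eef_pos': array([ 0.18222025, -0.51860228,  0.23211038]), 'orientation': array([ 9.85767076e-01,  1.68115922e-01, -6.29038361e-05, -5.51736171e-04]), 'force': array([-0.22503114,  0.03402993, -0.71841048]), 'moment': array([ 0.02594961, -0.05448291,  0.01757018]), 'grip_force': 0.0, 'opening': 0.09309594427193404}
side 46.91876848755472 318.83315291550707 230.85504456820266 [[0.768, 0.524, -0.368, 0.921], [0.641, -0.633, 0.435, -0.506], [-0.005, -0.57, -0.822, 0.955], [0.0, 0.0, 0.0, 1.0]]
top 55.7559135669611 321.88994162122293 239.17832216137316 [[0.021, -0.983, 0.185, 0.366], [-0.999, -0.016, 0.028, -0.074], [-0.025, -0.185, -0.982, 0.935], [0.0, 0.0, 0.0, 1.0]]
```

View pics/side0.png

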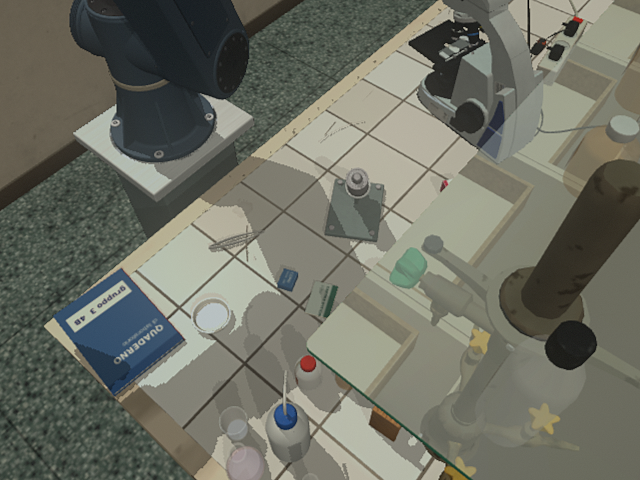

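View pics/top0.png

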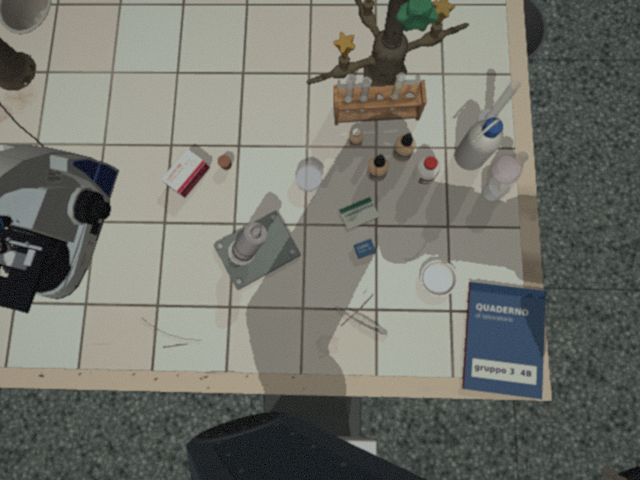

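The top view shows the stand plate around (257,249), the housing at about (250,240) leaning right and up, the dish at (438,278), the box at (364,249), the forceps at (362,315) and the tissue at (358,212). The side view shows the housing end at (357,180) and the dish at (211,317).

```bash
cat > h.py <<'E'
import numpy as np,cv2
from scipy.optimize import least_squares
def cloud(c):
    f=240/np.tan(np.radians(float(c["vertical_fov"]))/2)
    z=c["z_map"]; v,u=np.mgrid[:480,:640]
    p=np.stack([(u-c["cx"])/f*z,(v-c["cy"])/f*z,z],-1)
    T=c["world_from_camera"]; w=p@T[:3,:3].T+T[:3,3]; w[z==0]=np.nan
    return w
def proj(c,P):
    f=240/np.tan(np.radians(float(c["vertical_fov"]))/2); T=c["world_from_camera"]
    q=(np.atleast_2d(P)-T[:3,3])@T[:3,:3]
    return q[:,:2]/q[:,2:]*f+[c["cx"],c["cy"]]
E
python3 - <<'E'
from h import *
pts={}
for n,box,dbox in [("top",(205,300,205,295),(412,465,252,302)),("side",(315,395,160,250),(185,240,290,345))]:
    c=np.load(n+"0.npz"); w=cloud(c)
    a=w[box[2]:box[3],box[0]:box[1]].reshape(-1,3); a=a[np.isfinite(a[:,0])]
    pl=a[(a[:,2]>.008)&(a[:,2]<.016)]
    r=cv2.minAreaRect((pl[:,:2]*1000).astype(np.float32)); print(n,"plate",len(pl),pl[:,2].mean(),r)
    t=w[dbox[2]:dbox[3],dbox[0]:dbox[1]].reshape(-1,3); t=t[np.isfinite(t[:,0])]
    print(" table z pct",np.percentile(t[:,2],[5,25,50,75,95,99]).round(4))
    rim=t[(t[:,2]>.009)&(t[:,2]<.03)]; print(" rim",len(rim),cv2.minEnclosingCircle((rim[:,:2]*1000).astype(np.float32)))
    h=a[a[:,2]>.065]; print(" housing n",len(h),h.min(0),h.max(0)); pts[n]=h
    tp=h[h[:,2]>.128]; print(" top pts",len(tp),tp.mean(0))
    img=c["pixels"][box[2]:box[3],box[0]:box[1],::-1]; cv2.imwrite(f"pics/c_{n}.png",cv2.resize(img,None,fx=6,fy=6,interpolation=cv2.INTER_CUBIC))
h=np.vstack(list(pts.values()))
# cylinder r=22 lateral fit, robust
def res(x,h=h):
    d=np.array([x[2],x[3],1]);d/=np.linalg.norm(d); v=h-[x[0],x[1],.1]; 
    return np.linalg.norm(v-np.outer(v@d,d),axis=1)-.022
for k in ("top","side",None):
    hh=h if k is None else pts[k]
    m=np.median(hh,0); s=least_squares(res,[m[0],m[1],.0,-.57],loss="soft_l1",f_scale=.001,args=(hh,)); 
    print(k,s.x,np.median(abs(s.fun)),"tilt",np.degrees(np.arctan(np.hypot(*s.x[2:]))),"az",np.degrees(np.arctan2(s.x[3],s.x[2])))
E
python3 -c "
import cv2,numpy as np
a=cv2.imread('pics/c_top.png');b=cv2.imread('pics/c_side.png');a=cv2.resize(a,(400,380));b=cv2.resize(b,(400,450))
o=np.zeros((450,800,3),np.uint8);o[:380,:400]=a;o[:,400:]=b;cv2.imwrite('pics/c.png',o)"
```

```text
top plate 2559 0.012059945175192157 ((516.6426391601562, 88.65853118896484), (110.52261352539062, 149.98121643066406), 30.508615493774414)
 table z pct [-0.0036 -0.0016  0.0003  0.004   0.0131  0.0153]
 rim 291 ((463.61920166015625, -284.6032409667969), 37.50553894042969)
 housing n 928 [0.47830798 0.05143506 0.06504975] [0.54829511 0.13393932 0.14690254]
 top pts 368 [0.5221026  0.07621364 0.13651365]
side plate 2369 0.01267483897140596 ((518.0538940429688, 88.99575805664062), (109.98040008544922, 154.33392333984375), 30.536653518676758)
 table z pct [-0.0027 -0.0007  0.0014  0.005   0.0142  0.0168]
 rim 339 ((463.605712890625, -283.4259033203125), 39.17495346069336)
 housing n 528 [ 0.49357559 -0.22119788  0.06573347] [0.77907279 0.13100301 0.47381445]
 top pts 303 [0.54690368 0.0511269  0.16329362]
top [ 0.51863312  0.08627212  0.3179214  -0.53207105] 0.001168482611100417 tilt 31.791355028502593 az -59.140972897956054
side [ 0.51808511  0.08910189  0.62587066 -0.78786086] 0.004989144976481423 tilt 45.177072822970736 az -51.536639150016725
None [ 0.51922017  0.08585446  0.62467544 -0.75551348] 0.004673987092925507 tilt 44.430517046918744 az -50.41529620139825
```

View pics/c.png

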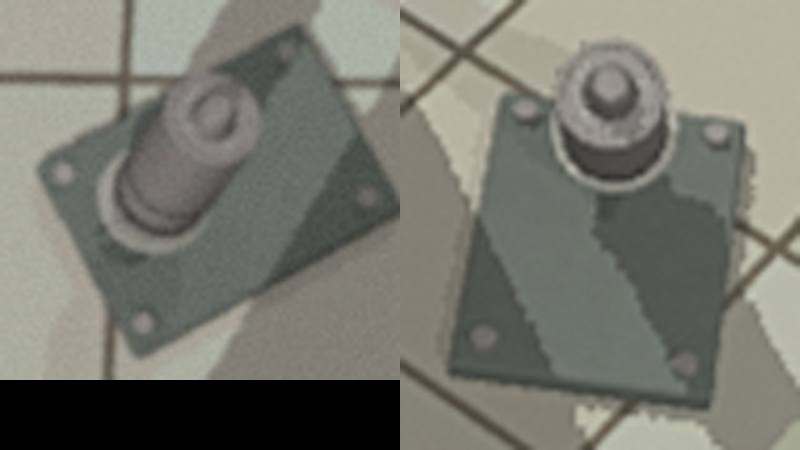

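The crops show the rod tip at top (256.5,230.3) and side (357.4,177), and the housing's tilt agrees with the plate's long axis. I'll refine the axis and plan the move.

```bash
cat >> h.py <<'E'
from scipy.spatial.transform import Rotation as Ro
az=np.radians(-59.5); A=np.array([.5*np.cos(az),.5*np.sin(az),np.sqrt(.75)])
def plan(p,R):
    "R: target Rotation; print shift in present tool axes, turn in tool axes, and shift after turning"
    from station import manip, cam, workorder, read_state
    s=read_state(); r=Ro.from_quat(s["orientation"]); d=np.asarray(p)-s["eef_pos"]
    print("t",s["t"],"pos",s["eef_pos"].round(4),"j",s["joint_positions"].round(2)); print("shift now",r.inv().apply(d).round(4),"turn",(r.inv()*R).as_rotvec().round(4),"shift after",R.inv().apply(d).round(4),"F",s["force"].round(1))
def tool(z,yaw):
    z=z/np.linalg.norm(z); x=np.array([np.cos(yaw),np.sin(yaw),0]); x-=z*(x@z); x/=np.linalg.norm(x)
    return Ro.from_matrix(np.column_stack([x,np.cross(z,x),z]))
E
python3 - <<'E'
from h import *
ct,cs=np.load("top0.npz"),np.load("side0.npz")
def ray(c,uv):
    f=240/np.tan(np.radians(float(c["vertical_fov"]))/2);T=c["world_from_camera"]
    d=T[:3,:3]@[(uv[0]-c["cx"])/f,(uv[1]-c["cy"])/f,1]; return T[:3,3],d/np.linalg.norm(d)
def tri(a,b):
    (o1,d1),(o2,d2)=ray(ct,a),ray(cs,b)
    M=np.eye(3)*2-np.outer(d1,d1)-np.outer(d2,d2); x=np.linalg.solve(M,(np.eye(3)-np.outer(d1,d1))@o1+(np.eye(3)-np.outer(d2,d2))@o2)
    return x,[np.linalg.norm(np.cross(x-o,d)) for o,d in((o1,d1),(o2,d2))]
print("tip",tri((256.5,230.3),(357.4,177)))
print("A",A)
for c,b in((ct,(205,300,205,295)),(cs,(315,395,160,250))):
    w=cloud(c)[b[2]:b[3],b[0]:b[1]].reshape(-1,3); h=w[(w[:,2]>.065)&(w[:,2]<.15)]; h=h[np.hypot(h[:,0]-.52,h[:,1]-.085)<.08]
    def res(x):
        v=h-[x[0],x[1],.1]; return np.linalg.norm(v-np.outer(v@A,A),axis=1)-.022
    s=least_squares(res,[.518,.086],loss="soft_l1",f_scale=.001).x; v=(h-[*s,.1])
    print("axis at z=.1",s,len(h)); seat=np.array([*s,.1])-A*.045/A[2]; print(" seat",seat,"tip",seat+.1*A)
    al=(h-seat)@A; rr=np.linalg.norm((h-seat)-np.outer(al,A),axis=1); print(" along-axis of top ring",np.median(al[(rr<.020)&(rr>.012)&(al>.08)]), "tip",np.median(al[(rr<.006)&(al>.093)]))
    g=proj(c,[seat+.1*A,seat+.09*A]); print(" proj tip",g)
seat=np.array([.5054,.1087,.055])
plan(seat+.16*A,tool(-A,1.0))
plan(seat+.16*A,tool(np.array([0,0,-1.]),1.0))
E
```

```text
tip (array([0.5313424 , 0.06798891, 0.13964119]), [np.float64(0.001591292330235995), np.float64(0.0015912923302359209)])
A [ 0.25376918 -0.43081458  0.8660254 ]
axis at z=.1 [0.51854899 0.08647075] 928
 seat [0.50536275 0.10885653 0.055     ] tip [0.53073967 0.06577508 0.14160254]
 along-axis of top ring 0.08849738620643241 tip 0.0993868935561634
 proj tip [[256.84291205 229.85332841]
 [255.20095696 232.17085424]]
axis at z=.1 [0.51848548 0.08800591] 504
 seat [0.50529925 0.1103917  0.055     ] tip [0.53067616 0.06731024 0.14160254]
 along-axis of top ring 0.08931704234364256 tip 0.09998941612562105
 proj tip [[356.17437824 176.64860144]
 [356.27029422 177.60308077]]
t 0.1 pos [ 0.1822 -0.5186  0.2322] j [-1.32  0.35  1.65  0.    1.14 -0.08]
shift now [ 0.5283 -0.4062  0.0391] turn [ 0.5274  0.0574 -0.5927] shift after [0.642  0.0216 0.1817] F [ 0.4 -0.8 -0.2]
t 0.1 pos [ 0.1822 -0.5186  0.2322] j [-1.32  0.35  1.65  0.    1.14 -0.08]
shift now [ 0.5283 -0.4062  0.0391] turn [-1.000e-03 -4.000e-04 -6.622e-01] shift after [0.6664 0.0044 0.0386] F [ 0.4 -0.8 -0.2]
```

Units first: shifts go in shares of 62.5 mm and turns go in shares of 360 degrees. So 0.044 m is 0.704, -0.0338 m is -0.5408.

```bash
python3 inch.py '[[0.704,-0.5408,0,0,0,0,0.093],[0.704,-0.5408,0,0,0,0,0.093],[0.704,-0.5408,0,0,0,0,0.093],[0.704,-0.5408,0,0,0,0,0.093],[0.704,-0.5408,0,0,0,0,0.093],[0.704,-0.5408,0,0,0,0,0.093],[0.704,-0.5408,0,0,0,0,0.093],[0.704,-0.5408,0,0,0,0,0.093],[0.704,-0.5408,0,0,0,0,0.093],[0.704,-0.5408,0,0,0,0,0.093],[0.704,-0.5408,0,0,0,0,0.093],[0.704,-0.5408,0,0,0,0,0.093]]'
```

```text
refused: ROWS must be an object with one list for each field. Nothing was moved.
```

The call was refused and nothing moved: it wants an object with one list for each field. Same move again in that form.

```bash
python3 inch.py '{"x":[0.704,0.704,0.704,0.704,0.704,0.704,0.704,0.704,0.704,0.704,0.704,0.704],"y":[-0.5408,-0.5408,-0.5408,-0.5408,-0.5408,-0.5408,-0.5408,-0.5408,-0.5408,-0.5408,-0.5408,-0.5408],"z":[0,0,0,0,0,0,0,0,0,0,0,0],"drx":[0,0,0,0,0,0,0,0,0,0,0,0],"dry":[0,0,0,0,0,0,0,0,0,0,0,0],"drz":[0,0,0,0,0,0,0,0,0,0,0,0],"finger_gap":[0.093,0.093,0.093,0.093,0.093,0.093,0.093,0.093,0.093,0.093,0.093,0.093]}'
python3 inch.py '{"x":[0,0,0,0,0,0,0],"y":[0,0,0,0,0,0,0],"z":[0,0,0,0,0,0,0],"drx":[0.014,0.014,0.014,0.014,0.014,0.014,0],"dry":[0.0015,0.0015,0.0015,0.0015,0.0015,0.0015,0],"drz":[-0.0158,-0.0158,-0.0158,-0.0158,-0.0158,-0.0158,0],"finger_gap":[0.093,0.093,0.093,0.093,0.093,0.093,0.093]}'
echo "S=np.array([.5054,.1095,.055])" >> h.py
python3 - <<'E'
from h import *
plan(S+.14*A,tool(-A,1.0))
from station import manip, cam, workorder, read_state
c=cam.camera("wrist"); cv2.imwrite("pics/w1.png",c["pixels"][:,:,::-1])
print(c["world_from_camera"].round(3).tolist(),c["vertical_fov"])
print(proj(c,[S+.1*A,S+.09*A,S]))
w=cloud(c).reshape(-1,3); h=w[(w[:,2]>.065)&(w[:,2]<.15)]; h=h[np.hypot(h[:,0]-.52,h[:,1]-.085)<.07]
al=(h-S)@A; rad=(h-S)-np.outer(al,A); rr=np.linalg.norm(rad,axis=1)
t=rad[(al>.096)&(al<.104)&(rr<.015)]; print("tip off",len(t),(t.min(0)+t.max(0))/2, t.mean(0))
t=rad[(al>.085)&(al<.094)&(rr<.03)]; print("ring",len(t),(t.min(0)+t.max(0))/2, t.mean(0))
E
```

```text
t: 1.6
eef_pos: [0.5467, 0.0405, 0.2324]
orientation: [0.986, 0.168, -0.0, 0.0]
force: [0.6, -0.7, 0.5]
opening: 0.0929
grip_force: 0.0
t: 2.48
eef_pos: [0.5461, 0.0382, 0.2315]
orientation: [0.86, 0.439, -0.016, -0.258]
force: [-0.3, 0.5, -0.2]
opening: 0.0931
grip_force: 0.0
t 2.475 pos [0.5461 0.0382 0.2315] j [-0.2   0.51  1.5   0.38  1.5   0.33]
shift now [-0.0058  0.0162  0.0539] turn [-0.0007  0.001  -0.0011] shift after [-0.0059  0.0162  0.0539] F [-0.3  0.5 -0.2]
[[0.747, -0.524, -0.409, 0.629], [-0.48, -0.851, 0.213, 0.03], [-0.46, 0.037, -0.887, 0.378], [0.0, 0.0, 0.0, 1.0]] 68.82304523736724
[[349.30585164 257.05773092]
 [348.45650322 253.0260193 ]
 [342.89331999 226.61854036]]
tip off 341 [-7.69537676e-05  1.42074483e-03  5.84499630e-04] [0.00021203 0.00184105 0.00085372]
ring 1964 [5.59187375e-04 3.48648460e-04 3.50692036e-05] [0.00098877 0.00097264 0.00019412]
```

View pics/w1.png

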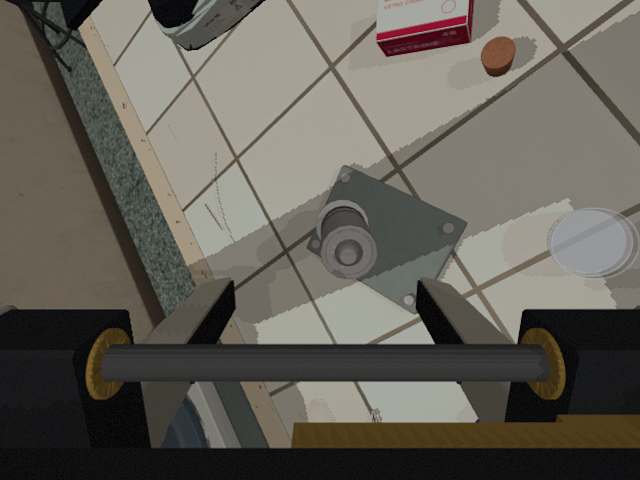

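The wrist view shows the rod tip at (349,252), about 1 mm from where I predicted it. Next I align with the axis, then go down it.

Converted, 0.015 m is 0.24, 0.0085 m is 0.136.

```bash
echo "S=np.array([.5057,.1103,.055])" >> h.py
python3 inch.py '{"x":[-0.048,-0.048,0,0],"y":[0.136,0.136,0,0],"z":[0.24,0.24,0,0],"drx":[0,0,0,0],"dry":[0,0,0,0],"drz":[0,0,0,0],"finger_gap":[0.093,0.093,0.093,0.093]}'
python3 - <<'E'
from h import *
plan(S+.065*A,tool(-A,1.0))
E
```

```text
t: 3.02
eef_pos: [0.5475, 0.039, 0.1978]
orientation: [0.86, 0.44, -0.016, -0.258]
force: [-0.6, -0.4, -0.5]
opening: 0.0928
grip_force: 0.0
t 3.025 pos [0.5475 0.039  0.1978] j [-0.2   0.55  1.53  0.39  1.44  0.31]
shift now [ 0.0003 -0.0002  0.0999] turn [0.0004 0.0006 0.001 ] shift after [ 0.0002 -0.0001  0.0999] F [-0.6 -0.4 -0.5]
```

Converted, 0.02 m is 0.32.

```bash
python3 inch.py '{"x":[0,0,0,0,0,0,0,0],"y":[0,0,0,0,0,0,0,0],"z":[0.32,0.32,0.32,0.32,0.32,0,0,0],"drx":[0,0,0,0,0,0,0,0],"dry":[0,0,0,0,0,0,0,0],"drz":[0,0,0,0,0,0,0,0],"finger_gap":[0.093,0.093,0.093,0.093,0.07,0.055,0.055,0.055]}' 15
python3 - <<'E'
from h import *
plan(S+.065*A,tool(-A,1.0))
E
python3 inch.py '{"x":[0,0,0,0,0],"y":[0,0,0,0,0],"z":[0,0,0,0,0],"drx":[0,0,0,0,0],"dry":[0,0,0,0,0],"drz":[0,0,0,0,0],"finger_gap":[0.04,0.04,0.04,0.04,0.04]}' 15
python3 - <<'E'
from h import *
plan(S+.065*A,tool(-A,1.0))
from station import manip, cam, workorder, read_state
s=read_state(); r=Ro.from_quat(s["orientation"]).inv(); print("tool F",r.apply(s["force"]).round(1),"M",r.apply(s["moment"]).round(2))
E
```

```text
t: 4.03
eef_pos: [0.5227, 0.0816, 0.1118]
orientation: [0.86, 0.44, -0.015, -0.258]
force: [-0.0, 0.2, 0.1]
opening: 0.0583
grip_force: 0.0
t 4.025 pos [0.5227 0.0816 0.1118] j [-0.13  0.62  1.66  0.43  1.23  0.27]
shift now [ 0.0001 -0.0005  0.0009] turn [ 0.0016 -0.0001  0.0014] shift after [ 0.0001 -0.0005  0.0009] F [-0.   0.2  0.1]
t: 4.65
eef_pos: [0.5225, 0.0817, 0.1112]
orientation: [0.86, 0.44, -0.015, -0.258]
force: [3.7, -4.0, 3.5]
opening: 0.044
grip_force: 15.0
t 4.65 pos [0.5225 0.0817 0.1112] j [-0.13  0.62  1.66  0.43  1.23  0.27]
shift now [ 0.0003 -0.0005  0.0003] turn [0.0013 0.0002 0.0013] shift after [ 0.0003 -0.0005  0.0003] F [ 3.7 -4.   3.5]
tool F [-0.1  3.1 -5.7] M [-0.76 -0.27 -0.01]
```

```bash
cat > f.py <<'E'
from h import *
from station import manip, cam, workorder, read_state
s=read_state(); r=Ro.from_quat(s["orientation"]); f=r.inv().apply(s["force"]); d=s["eef_pos"]-S
print("toolF",f.round(1),"M",r.inv().apply(s["moment"]).round(2),"along",(d@A).round(4),"lat",r.inv().apply(d-A*(d@A)).round(4),"j6",s["joint_positions"][5].round(3),"open",round(s["opening"],4),"t",s["t"])
E
python3 inch.py '{"x":[0,0],"y":[0,0],"z":[0,0],"drx":[0,0],"dry":[0,0],"drz":[0,0],"finger_gap":[0.04,0.04]}' 30 >/dev/null; python3 f.py
python3 inch.py '{"x":[0,0,0],"y":[0,0,0],"z":[-0.016,-0.016,0],"drx":[0,0,0],"dry":[0,0,0],"drz":[0,0,0],"finger_gap":[0.04,0.04,0.04]}' >/dev/null; python3 f.py
python3 inch.py '{"x":[0,0],"y":[0,0],"z":[-0.008,0],"drx":[0,0],"dry":[0,0],"drz":[0,0],"finger_gap":[0.04,0.04]}' > /dev/null; python3 f.py
python3 inch.py '{"x":[0,0],"y":[0,0],"z":[-0.008,0],"drx":[0,0],"dry":[0,0],"drz":[0,0],"finger_gap":[0.04,0.04]}' > /dev/null; python3 f.py
python3 inch.py '{"x":[0,0],"y":[0,0],"z":[-0.008,0],"drx":[0,0],"dry":[0,0],"drz":[0,0],"finger_gap":[0.04,0.04]}' > /dev/null; python3 f.py
```

```text
toolF [-0.7  2.2 -5.7] M [-0.72 -0.32 -0.08] along 0.0653 lat [-0.0003  0.0005  0.    ] j6 0.272 open 0.0442 t 4.9
toolF [-0.5  2.   2.2] M [-0.53 -0.26 -0.03] along 0.0666 lat [-0.0005 -0.      0.    ] j6 0.272 open 0.044 t 5.275
toolF [-0.6  1.   2.9] M [-0.47 -0.23  0.02] along 0.0673 lat [-0.0004  0.0001  0.    ] j6 0.272 open 0.0436 t 5.525
toolF [-0.3  1.6  2.5] M [-0.48 -0.18 -0.02] along 0.0679 lat [-0.0004  0.0002  0.    ] j6 0.273 open 0.0439 t 5.775
toolF [-0.7  2.2  6.5] M [-0.73 -0.06 -0.05] along 0.0681 lat [-0.0004  0.0002  0.    ] j6 0.273 open 0.0441 t 6.025
```

Lifting free costs about 2.5 N, and the ring reaches the pin after a 3 mm rise. Now I turn with a light pull.

Converted, -0.05 rad is -0.008.

```bash
python3 inch.py '{"x":[0,0,0],"y":[0,0,0],"z":[0,0,0],"drx":[0,0,0],"dry":[0,0,0],"drz":[-0.008,-0.008,0],"finger_gap":[0.04,0.04,0.04]}' >/dev/null; python3 f.py
python3 inch.py '{"x":[0,0,0],"y":[0,0,0],"z":[0,0,0],"drx":[0,0,0],"dry":[0,0,0],"drz":[-0.008,-0.008,0],"finger_gap":[0.04,0.04,0.04]}' >/dev/null; python3 f.py
python3 inch.py '{"x":[0,0,0],"y":[0,0,0],"z":[0,0,0],"drx":[0,0,0],"dry":[0,0,0],"drz":[-0.008,-0.008,0],"finger_gap":[0.04,0.04,0.04]}' >/dev/null; python3 f.py
```

```text
toolF [-1.7  2.   6.7] M [-0.67 -0.51  0.04] along 0.0682 lat [-0.0006  0.0001  0.    ] j6 0.173 open 0.0439 t 6.4
toolF [-2.4  1.8  5.5] M [-0.52 -0.68  0.01] along 0.0682 lat [-0.0006 -0.      0.    ] j6 0.074 open 0.0438 t 6.775
toolF [-2.6  1.4  7.4] M [-0.5  -0.79  0.05] along 0.0682 lat [-0.0005 -0.0001  0.    ] j6 -0.025 open 0.0438 t 7.15
```

Converted, -0.0005 m is -0.008, -0.05 rad is -0.008.

```bash
python3 inch.py '{"x":[0,0],"y":[0,0],"z":[-0.008,0],"drx":[0,0],"dry":[0,0],"drz":[-0.008,0],"finger_gap":[0.04,0.04]}' >/dev/null; python3 f.py
python3 inch.py '{"x":[0,0,0],"y":[0,0,0],"z":[0,0,0],"drx":[0,0,0],"dry":[0,0,0],"drz":[-0.008,-0.008,0],"finger_gap":[0.04,0.04,0.04]}' >/dev/null; python3 f.py
python3 inch.py '{"x":[0,0,0],"y":[0,0,0],"z":[0,0,0],"drx":[0,0,0],"dry":[0,0,0],"drz":[-0.008,-0.008,0],"finger_gap":[0.04,0.04,0.04]}' >/dev/null; python3 f.py
python3 inch.py '{"x":[0,0,0],"y":[0,0,0],"z":[0,0,0],"drx":[0,0,0],"dry":[0,0,0],"drz":[-0.008,-0.008,0],"finger_gap":[0.04,0.04,0.04]}' >/dev/null; python3 f.py
```

```text
toolF [-2.3  3.3 11.4] M [-0.59 -0.75 -0.03] along 0.0683 lat [-0.0006 -0.0002  0.    ] j6 -0.075 open 0.0438 t 7.4
toolF [-1.7  1.  11.9] M [-0.26 -0.61 -0.03] along 0.0684 lat [-0.0004 -0.0004  0.    ] j6 -0.175 open 0.0438 t 7.775
toolF [-2.2 -0.5 13.2] M [-0.21 -0.54 -0.04] along 0.0685 lat [-0.0003 -0.0004  0.    ] j6 -0.275 open 0.044 t 8.15
toolF [-0.8 -0.5 11.9] M [-0.05 -0.61 -0.02] along 0.0687 lat [-0.0004 -0.0003  0.    ] j6 -0.374 open 0.044 t 8.525
```

Converted, -0.05 rad is -0.008.

```bash
python3 inch.py '{"x":[0,0,0],"y":[0,0,0],"z":[0,0,0],"drx":[0,0,0],"dry":[0,0,0],"drz":[-0.008,-0.008,0],"finger_gap":[0.04,0.04,0.04]}' >/dev/null; python3 f.py
python3 inch.py '{"x":[0,0,0],"y":[0,0,0],"z":[0,0,0],"drx":[0,0,0],"dry":[0,0,0],"drz":[-0.008,-0.008,0],"finger_gap":[0.04,0.04,0.04]}' >/dev/null; python3 f.py
```

```text
toolF [-4.6 -1.1 10.2] M [ 0.07 -1.11  0.03] along 0.069 lat [-0.0006 -0.0001  0.    ] j6 -0.474 open 0.0437 t 8.9
toolF [-1.1  0.9  2.8] M [-0.23 -0.54 -0.02] along 0.07 lat [-0.0003  0.0006  0.    ] j6 -0.574 open 0.0438 t 9.275
```

Run:
```python
from h import *
from station import manip, cam, workorder, read_state
c=cam.camera("wrist"); cv2.imwrite("pics/w2.png",c["pixels"][:,:,::-1])
```

```text
(no output)
```

View pics/w2.png

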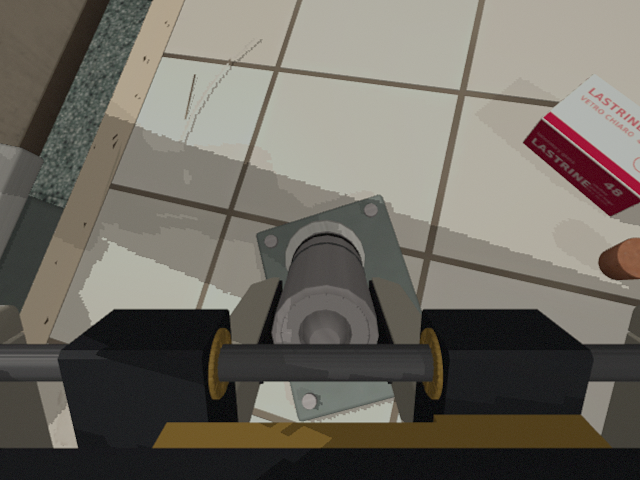

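The force fell from about 12 N to 2.8 N at a turn of about 0.8 rad and the tube rose, so it has let go. The picture shows the tube held between the pads at (325,310), with the band near the seat. I'll turn a little more towards the middle of the gap and lift gently.

Converted, -0.001 m is -0.016, -0.04 rad is -0.0064.

```bash
python3 inch.py '{"x":[0,0,0,0,0],"y":[0,0,0,0,0],"z":[0,0,-0.016,-0.016,0],"drx":[0,0,0,0,0],"dry":[0,0,0,0,0],"drz":[-0.0064,-0.0064,0,0,0],"finger_gap":[0.04,0.04,0.04,0.04,0.04]}' >/dev/null; python3 f.py
python3 inch.py '{"x":[0,0,0],"y":[0,0,0],"z":[-0.032,-0.032,0],"drx":[0,0,0],"dry":[0,0,0],"drz":[0,0,0],"finger_gap":[0.04,0.04,0.04]}' >/dev/null; python3 f.py
```

```text
toolF [-0.4  0.3  2.5] M [-0.19 -0.52 -0.04] along 0.0711 lat [-0.0004 -0.0001  0.    ] j6 -0.655 open 0.0439 t 9.95
toolF [-0.3  0.6  3.2] M [-0.18 -0.52 -0.05] along 0.0751 lat [-0.0004 -0.0001  0.    ] j6 -0.655 open 0.0443 t 10.325
```

Converted, -0.003 m is -0.048.

```bash
python3 inch.py '{"x":[0,0,0,0,0],"y":[0,0,0,0,0],"z":[-0.048,-0.048,-0.048,-0.048,0],"drx":[0,0,0,0,0],"dry":[0,0,0,0,0],"drz":[0,0,0,0,0],"finger_gap":[0.04,0.04,0.04,0.04,0.04]}' >/dev/null; python3 f.py
python3 inch.py '{"x":[0,0,0,0,0,0],"y":[0,0,0,0,0,0],"z":[-0.08,-0.096,-0.112,-0.112,-0.08,0],"drx":[0,0,0,0,0,0],"dry":[0,0,0,0,0,0],"drz":[0,0,0,0,0,0],"finger_gap":[0.04,0.04,0.04,0.04,0.04,0.04]}' >/dev/null; python3 f.py
```

```text
toolF [-1.8  0.1  2.2] M [-0.22 -0.52 -0.01] along 0.0872 lat [-0.0004 -0.0001  0.    ] j6 -0.65 open 0.0441 t 10.95
toolF [-1.5 -0.7  3.4] M [-0.17 -0.57 -0.04] along 0.1173 lat [-0.0004 -0.0001  0.    ] j6 -0.64 open 0.044 t 11.7
```

Converted, -0.008 m is -0.128.

```bash
python3 inch.py '{"x":[0,0,0,0,0,0,0,0,0,0,0],"y":[0,0,0,0,0,0,0,0,0,0,0],"z":[-0.128,-0.128,-0.128,-0.128,-0.128,-0.128,-0.128,-0.128,-0.128,-0.128,0],"drx":[0,0,0,0,0,0,0,0,0,0,0],"dry":[0,0,0,0,0,0,0,0,0,0,0],"drz":[0,0,0,0,0,0,0,0,0,0,0],"finger_gap":[0.04,0.04,0.04,0.04,0.04,0.04,0.04,0.04,0.04,0.04,0.04]}' >/dev/null; python3 f.py
python3 - <<'E'
from h import *
from station import manip, cam, workorder, read_state
s=read_state(); print(s["eef_pos"]); r=Ro.from_quat(s["orientation"]); x=r.as_matrix()
print(x.round(3))
# minimal turn to vertical
z=x[:,2]; t=np.array([0,0,-1.]); v=np.cross(z,t); an=np.arccos(z@t); rv=v/np.linalg.norm(v)*an
R=Ro.from_rotvec(rv)*r; plan([.4636,-.284,.2],R)
c=cam.camera("top"); cv2.imwrite("pics/t3.png",c["pixels"][:,:,::-1]); np.savez("t3.npz",**c)
E
```

```text
toolF [-1.4 -0.2  3.3] M [-0.21 -0.55 -0.01] along 0.1975 lat [-0.0004  0.      0.    ] j6 -0.617 open 0.0438 t 13.075
[0.55592934 0.02490619 0.22587328]
[[-0.234  0.939 -0.253]
 [ 0.842  0.326  0.43 ]
 [ 0.486 -0.112 -0.867]]
t 13.075 pos [0.5559 0.0249 0.2259] j [-0.22  0.54  1.48  0.38  1.51 -0.62]
shift now [-0.251  -0.1845 -0.0871] turn [-0.1174 -0.5091  0.    ] shift after [-0.2669 -0.1808  0.0259] F [-0.7  0.2 -3.5]
```

View pics/t3.png

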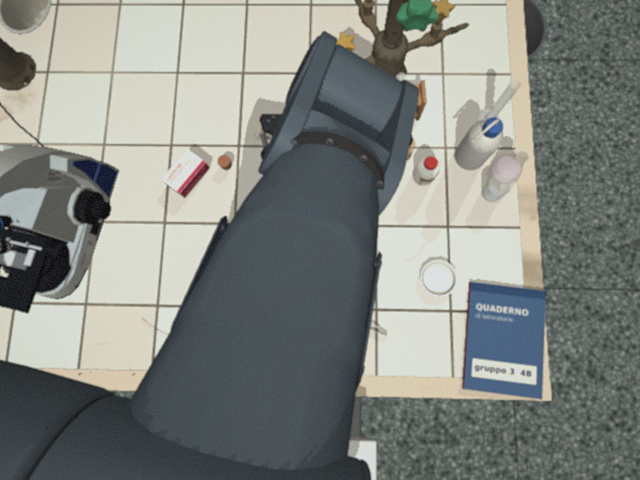

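The top view shows the dish still at (438,278), and the housing is off the peg. I'll bring the tool upright, then carry the housing over.

Converted, -0.03 m is -0.48, -0.0203 m is -0.3248, -0.1273 rad is -0.0203.

```bash
python3 inch.py '{"x":[0,0,0,0,0,-0.48,-0.48,-0.48,-0.48,-0.48,-0.48,-0.48,-0.48,0,0],"y":[0,0,0,0,0,-0.3248,-0.3248,-0.3248,-0.3248,-0.3248,-0.3248,-0.3248,-0.3248,0,0],"z":[0,0,0,0,0,0,0,0,0,0,0,0,0,0,0],"drx":[-0.0047,-0.0047,-0.0047,-0.0047,0,0,0,0,0,0,0,0,0,0,0],"dry":[-0.0203,-0.0203,-0.0203,-0.0203,0,0,0,0,0,0,0,0,0,0,0],"drz":[0,0,0,0,0,0,0,0,0,0,0,0,0,0,0],"finger_gap":[0.04,0.04,0.04,0.04,0.04,0.04,0.04,0.04,0.04,0.04,0.04,0.04,0.04,0.04,0.04]}'
python3 - <<'E'
from h import *
from station import manip, cam, workorder, read_state
c=cam.camera("side"); cv2.imwrite("pics/s4.png",c["pixels"][120:420,80:480,::-1].repeat(2,0).repeat(2,1)); np.savez("s4.npz",**c)
w=cloud(c)
s=read_state(); r=Ro.from_quat(s["orientation"]); M=r.as_matrix(); print(M.round(3))
p=s["eef_pos"]; h=w.reshape(-1,3); h=h[(np.hypot(h[:,0]-p[0],h[:,1]-p[1])<.06)&(h[:,2]<p[2]-.016)&(h[:,2]>.08)]
print(len(h),h.min(0),h.max(0))
def res(x):
    d=np.array([x[2],x[3],1]);d/=np.linalg.norm(d); v=h-[x[0],x[1],.18]
    return np.linalg.norm(v-np.outer(v@d,d),axis=1)-.022
f=least_squares(res,[p[0],p[1],0,0],loss="soft_l1",f_scale=.001); print("tube axis at z=.18 and slope",f.x.round(4),np.median(abs(f.fun)))
plan([.4636,-.284,.1],Ro.from_matrix(M))
t=w[290:345,185:240].reshape(-1,3); rim=t[(t[:,2]>.009)&(t[:,2]<.03)]; print(cv2.minEnclosingCircle((rim[:,:2]*1000).astype(np.float32)))
E
```

```text
t: 15.0
eef_pos: [0.4727, -0.2524, 0.225]
orientation: [0.592, 0.806, 0.001, -0.001]
force: [-0.6, 0.4, -2.3]
opening: 0.0443
grip_force: 29.9
[[-0.3    0.954 -0.001]
 [ 0.954  0.3    0.002]
 [ 0.002 -0.001 -1.   ]]
396 [ 0.46108511 -0.27439263  0.16013193] [ 0.49663493 -0.23222343  0.20905101]
tube axis at z=.18 and slope [ 0.4724 -0.2512 -0.0021  0.0071] 0.000449728057475356
t 15.05 pos [ 0.4729 -0.2521  0.2251] j [-0.58  0.33  1.7   0.    1.11 -0.88]
shift now [-0.0279 -0.0184  0.1251] turn [-0.  0. -0.] shift after [-0.0279 -0.0184  0.1251] F [ 0.7  0.5 -2.6]
((464.22637939453125, -284.0946960449219), 38.50117492675781)
```

View pics/s4.png

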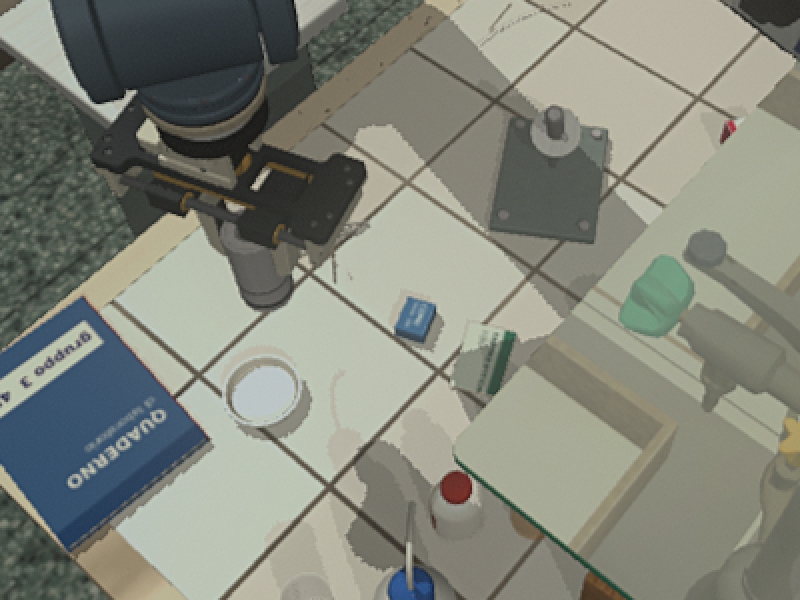

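The tube hangs upright, band downward at (265,290) in the crop, with its lower end at z≈0.160. The dish at (263,390) hasn't moved, and the small things lie as before. I'll go over the dish and lower it.

Converted, 0.03 m is 0.48, 0.02 m is 0.32.

```bash
python3 inch.py '{"x":[-0.224,-0.224,0,0,0,0,0,0,0],"y":[-0.152,-0.152,0,0,0,0,0,0,0],"z":[0,0,0.32,0.48,0.48,0.48,0.32,0,0],"drx":[0,0,0,0,0,0,0,0,0],"dry":[0,0,0,0,0,0,0,0,0],"drz":[0,0,0,0,0,0,0,0,0],"finger_gap":[0.04,0.04,0.04,0.04,0.04,0.04,0.04,0.04,0.04]}'
python3 - <<'E'
from h import *
from station import manip, cam, workorder, read_state
s=read_state(); p=s["eef_pos"]; plan([.464,-.284,p[2]],Ro.from_quat(s["orientation"]))
c=cam.camera("side"); w=cloud(c).reshape(-1,3); h=w[(np.hypot(w[:,0]-p[0],w[:,1]-p[1])<.026)&(w[:,2]<p[2]-.016)&(w[:,2]>p[2]-.08)]
print("z",np.percentile(h[:,2],[.5,1,2,5,10]).round(4))
cv2.imwrite("pics/s5.png",cv2.resize(c["pixels"][240:360,150:310,::-1],None,fx=4,fy=4))
E
```

```text
t: 16.18
eef_pos: [0.4633, -0.2856, 0.0962]
orientation: [0.591, 0.806, -0.0, 0.0]
force: [0.1, 0.3, -2.0]
opening: 0.0437
grip_force: 29.9
t 16.175 pos [ 0.4633 -0.2856  0.0962] j [-0.64  0.52  1.78 -0.    0.84 -0.94]
shift now [ 0.0013  0.0011 -0.    ] turn [0. 0. 0.] shift after [ 0.0013  0.0011 -0.    ] F [ 0.1  0.3 -2. ]
z [0.0326 0.0341 0.0349 0.0358 0.0373]
```

View pics/s5.png

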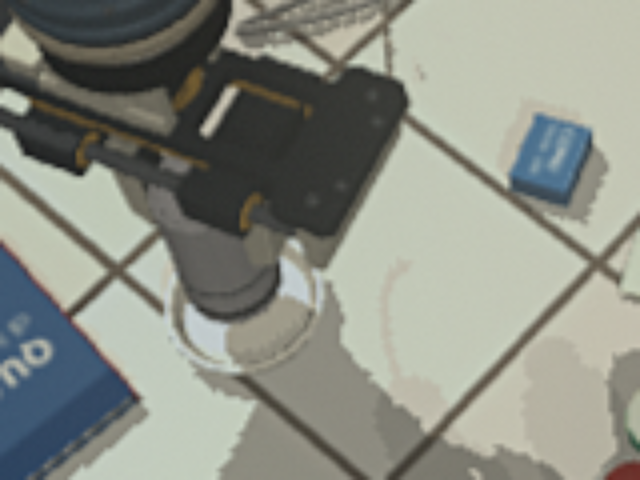

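The tube's lower end at (232,300) is over the dish, whose rim is centred at (243,302). Lowering slowly.

Converted, 0.006 m is 0.096, 0.005 m is 0.08.

```bash
python3 inch.py '{"x":[0.0208,0,0,0,0,0],"y":[0.0176,0,0,0,0,0],"z":[0.08,0.096,0.096,0.08,0,0],"drx":[0,0,0,0,0,0],"dry":[0,0,0,0,0,0],"drz":[0,0,0,0,0,0],"finger_gap":[0.04,0.04,0.04,0.04,0.04,0.04]}' >/dev/null; python3 f.py
python3 inch.py '{"x":[0,0,0,0],"y":[0,0,0,0],"z":[0.016,0.016,0.016,0],"drx":[0,0,0,0],"dry":[0,0,0,0],"drz":[0,0,0,0],"finger_gap":[0.04,0.04,0.04,0.04]}' | grep -E "eef|force"
python3 inch.py '{"x":[0,0],"y":[0,0],"z":[0.016,0],"drx":[0,0],"dry":[0,0],"drz":[0,0],"finger_gap":[0.04,0.04]}' | grep -E "eef|force"
```

```text
toolF [0.3 1.  3.1] M [-0.08 -0.08  0.04] along 0.175 lat [-0.2777 -0.1779  0.1331] j6 -0.939 open 0.0438 t 16.975
eef_pos: [0.4636, -0.2833, 0.0703]
force: [0.1, -0.3, -2.6]
grip_force: 29.9
eef_pos: [0.4636, -0.2833, 0.0693]
force: [0.6, 0.1, -2.7]
grip_force: 29.9
```

Converted, 0.0007 m is 0.0112.

```bash
python3 inch.py '{"x":[0,0],"y":[0,0],"z":[0.0112,0],"drx":[0,0],"dry":[0,0],"drz":[0,0],"finger_gap":[0.04,0.04]}' | grep -E "eef|force"
python3 inch.py '{"x":[0,0],"y":[0,0],"z":[0.0112,0],"drx":[0,0],"dry":[0,0],"drz":[0,0],"finger_gap":[0.04,0.04]}' | grep -E "eef|force"
python3 inch.py '{"x":[0,0],"y":[0,0],"z":[0.0112,0],"drx":[0,0],"dry":[0,0],"drz":[0,0],"finger_gap":[0.04,0.04]}' | grep -E "eef|force"
```

```text
eef_pos: [0.4638, -0.2835, 0.069]
force: [-1.0, 0.5, 2.4]
grip_force: 29.9
eef_pos: [0.464, -0.2836, 0.0688]
force: [-2.1, 1.4, 8.9]
grip_force: 30.0
eef_pos: [0.4643, -0.2837, 0.0687]
force: [-1.8, 2.6, 15.3]
grip_force: 30.0
```

Contact came at a TCP height of 0.069. I'll ease off the press and open.

Converted, -0.0007 m is -0.0112, -0.0006 m is -0.0096.

```bash
python3 inch.py '{"x":[0,0,0,0],"y":[0,0,0,0],"z":[-0.0112,-0.0096,0,0],"drx":[0,0,0,0],"dry":[0,0,0,0],"drz":[0,0,0,0],"finger_gap":[0.04,0.04,0.04,0.04]}' 6 | grep -E "eef|force"
python3 inch.py '{"x":[0,0,0,0,0,0,0,0],"y":[0,0,0,0,0,0,0,0],"z":[0,0,0,0,0,0,0,0],"drx":[0,0,0,0,0,0,0,0],"dry":[0,0,0,0,0,0,0,0],"drz":[0,0,0,0,0,0,0,0],"finger_gap":[0.046,0.05,0.06,0.075,0.093,0.093,0.093,0.093]}'
python3 inch.py '{"x":[0,0,0,0,0,0,0,0],"y":[0,0,0,0,0,0,0,0],"z":[-0.16,-0.32,-0.48,-0.48,-0.48,-0.48,0,0],"drx":[0,0,0,0,0,0,0,0],"dry":[0,0,0,0,0,0,0,0],"drz":[0,0,0,0,0,0,0,0],"finger_gap":[0.093,0.093,0.093,0.093,0.093,0.093,0.093,0.093]}'
python3 - <<'E'
from h import *
from station import manip, cam, workorder, read_state
c=cam.camera("side"); w=cloud(c).reshape(-1,3); h=w[(np.hypot(w[:,0]-.464,w[:,1]+.284)<.045)&(w[:,2]<.12)]
b=h[(h[:,2]>.02)&(h[:,2]<.085)]
def res(x):
    d=np.array([x[2],x[3],1]);d/=np.linalg.norm(d); v=b-[x[0],x[1],.01]
    return np.linalg.norm(v-np.outer(v@d,d),axis=1)-.022
f=least_squares(res,[.464,-.284,0,0],loss="soft_l1",f_scale=.001); print(f.x.round(4),"top z",np.percentile(h[:,2],[95,99]))
cv2.imwrite("pics/s6.png",c["pixels"][120:420,80:480,::-1].repeat(2,0).repeat(2,1))
E
```

```text
eef_pos: [0.4637, -0.2834, 0.0686]
force: [1.3, 0.6, 0.0]
grip_force: 6.0
t: 19.98
eef_pos: [0.4637, -0.2834, 0.0686]
orientation: [0.591, 0.806, -0.0, -0.0]
force: [0.6, -0.0, -0.9]
opening: 0.0929
grip_force: 0.0
t: 20.98
eef_pos: [0.4634, -0.2831, 0.2181]
orientation: [0.591, 0.806, -0.0, -0.001]
force: [0.3, -0.9, 0.0]
opening: 0.093
grip_force: 0.0
[ 0.4628 -0.2821  0.0094 -0.0063] top z [0.09507768 0.09673564]
```

View pics/s6.png

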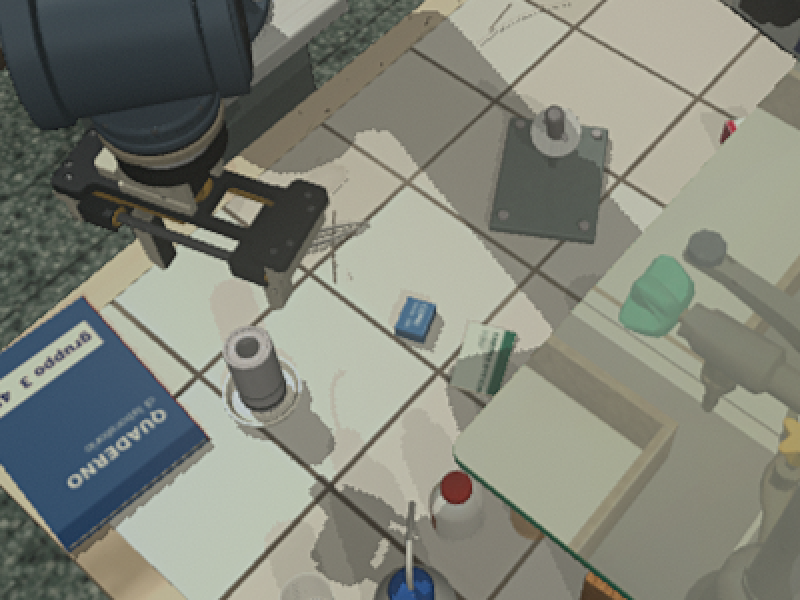

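The housing stands upright in the dish at (258,370), band down, with its top at z≈0.095. The gripper is clear of it and the small things haven't moved.

```bash
python3 -c "
from station import manip, cam, workorder, read_state
print(workorder.close_job())"
```

```text
the job is handed in; nothing more can be done
None
```

The housing let go after about 0.8 rad of anticlockwise turn, slid off the peg without forcing, and now stands upright in the dish with its lower end down; the job is handed in at about 21 s, with the small things left where they were.

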